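# Reverse the ratchet, unclamp the moulded door handle and tray it

### The job

The finished grey door handle is still clamped in the vice on the locked turntable, and the ratchet on the clamp screw is set to tighten. Flip the ratchet's orange direction lever over to the green-dot side (loosen), then swing the ratchet handle to and fro until the vice jaw is fully open, lift the door handle out and lay it in the green tray, back plate down, and let go. Leave the countersink, the pink polishing stick and the vacuum nozzle where they lie.

Things in the scene. Friction and masses are not known exactly. Their poses are not given: they have to be found in the camera images.
- turntable: Locked (fixed) round steel turntable, 344 mm across, top 35 mm above the bench, with a blue vice. Origin on the bench under its centre, which is also the vertical axis of clamp screw and ratchet. At angle 0 its x points away from the robot, y to the robot's left. The ratchet handle points to its -y; the clamped part lies at y = +108 mm, along x. Fixed jaw: face at y = 125 mm, 80 mm long.
- screw_axis (a point): Point on the common vertical axis of clamp screw, ratchet and direction lever, on top of the ratchet head (107 mm above the bench). The head is a steel disc of radius 38 mm, 86 to 106 mm above the bench. On its top, beside the lever, a green dot marks the loosen side (turntable +x) and a red dot the tighten side.
- lever_tab (a point): Centre of the upright orange thumb tab of the direction lever: 10 mm wide across the throw, 12 mm along the lever, from 109 to 135 mm above the bench, 42 mm from the screw axis, over the root of the ratchet handle. Axes: y points from the tab to the axis, z up. Only the head and the handle root (tops at 106 and 102 mm) lie below it.
- direction_lever (a joint): Lever angle relative to the ratchet handle, rad, positive anticlockwise from above, stops at -0.42 (red, tighten; it starts near here) and +0.42 (green, loosen: tab thrown anticlockwise about the screw axis, to the turntable's +x side). Stiff: 2 to 3 N at the tab; stays where left. More than about 6 N at the tab drags the ratchet handle along.
- ratchet (a joint): Handle angle relative to the turntable, rad, + anticlockwise from above, 0 pointing to its -y; stops at +-0.6. Idling takes about 2 N at the grip. Set to loosen, it turns the screw anticlockwise (about 8 N) once a pawl bites, after up to 0.45 rad of lost motion that differs each swing, and idles with clicks clockwise. At full jaw opening the screw stops hard: do not force it.
- ratchet_grip (a point): Centre of the black plastic grip of the ratchet handle, 140 mm from the screw axis, 96 mm above the bench; grip 22 mm wide, 20 mm tall, 90 mm long. Axes turn with the handle: y points to the screw axis, z up. Free space beside and 50 mm below it.
- jaw (a joint): Opening of the sliding vice jaw, m: 0 clamped, 0.015 fully open. It moves 9 mm per rad of anticlockwise screw rotation, towards the screw axis (turntable -y), and cannot be pushed back by hand.
- door_handle_bow (a point): Centre of the bow's bar of the loose smoke-grey door handle (120 g): back plate 120 x 34 x 8 mm (x, y, z) with a D-shaped bow; bar 106 long (x), 16 wide (y), 14 mm tall, centre 45 mm above the plate's underside; legs at x = +-46 mm. Clamped, the underside is 55 mm above the bench and a lip of the sliding jaw overhangs the plate's edge by 6 mm; jaw tops 72 mm above the bench.
- tray: Fixed green open tray, 210 x 160 mm (x, y), 35 mm high, walls and floor 5 mm thick. Origin at the centre of its underside.
- countersink_mid (a point): Bystander: hand countersink with a wooden grip, 120 mm long, 28 mm high, lying on the bench; its middle, 14 mm up.
- polishing_stick_mid (a point): Bystander: pink silicon carbide polishing stick 110 x 13 x 13 mm lying on the bench; its centre.
- vacuum_nozzle_mid (a point): Bystander: glossy white vacuum nozzle, 110 x 85 x 33 mm, lying on the bench; a point near its middle.
Not all that is in view belongs to the job. What is shaped like the part that bears door_handle_bow but purple or red is not meant.

How it is judged:
By the outcome, as a careful person would: the job done as asked, in the order asked, and still so for the second after the job is handed in, with the robot touching nothing.
It also fails if it takes over 72 s, if anything falls off the work surface, if the arm or the gripper's body presses on something with over 40 N, if the wrist force passes 120 N, or if a joint passes its speed limit or range.

### The arm

A 7-joint arm with a two-finger parallel gripper is mounted at the origin on the work surface. World frame = base frame: x ahead of the robot, y to its left, z up, the work surface at z = 0. Lengths are in m, angles in degrees, forces in N, time in s.
With the tool pointing down it reaches from about 0.4 to 0.85 m from the base axis. Payload 6.9 kg.
Tool frame: the origin (TCP) lies on the centre line of the jaws, within the pads' length; the fingertips stand tcp_to_tips ahead of it and the grasp point (between the pads) lies 11 mm behind it (tcp_to_tips is the distance from the TCP to the fingertips, in m); z points along the fingers, y is the direction in which the jaws open and shut (so a half turn about z gives the same grasp; the last joint's range is limited). The gripper opens to 85 mm and grips with 20 to 120 N. Pads are 22 mm wide; open, the fingers measure 114 mm over their backs; the gripper's body (76 mm by 85 mm) begins 54 mm behind the grasp point. The pads swing forward as they close: fully open they stand 13 mm farther back than shut.
Start: joints at [-65.976, 29.078, -13.613, 85.955, 7.202, 65.827, -8.869], TCP at [0.193, 0.594, 0.239] pointing down, gripper open.
Joint ranges: [-176.47, 176.47], [-13.61, 117.27], [-81.72, 77.17], [0.22, 143.17], [-87.28, 267.28], [10, 112.55], [-165.47, 165.47]. Speed limits (degrees/s): [136.94, 136.94, 180, 180, 180, 180, 180].

### API

Orientations are given as a 3x3 rotation matrix whose columns are the frame's x, y, z axes.
In Python, from workcell import observe, camera, finish_job, tcp_to_tips gives the robot as it stands. The module is installed in compiled form; this text tells all that it offers.
- The arm moves only by the tool carry_out, never from a script. Its argument "rows" is a list of rows, each an object with "linear": the shift along the world's x, y, z in mm, a list of three; "rot": the turn, a rotation vector about the world's x, y, z in degrees, a list of three. In form: [{"linear": [tx, ty, tz], "rot": [rx, ry, rz]}, ...]. A call has 1 to 8 rows; each row shifts and turns the commanded pose from where the row before left it; what a row does not reach is not made up. A row lasts 1/10 s, in which the tool goes at most 50 mm and 8.59 degrees, less where a joint would pass 70% of its speed; a pose out of reach is approached as far as the arm can. A call is refused whole if a number of a shift passes 50 or a number of a turn 8.59, either way. A call with a gripper value outside its range is refused whole. "jaw" is the opening, from -1 (shut) to 1 (fully open), set as the call begins (left out, the last holds). The fingers move at their own pace and stop on an object; the grip force is fixed at half the most. Time passes only in rows, so rows that do not move let the fingers close. It gives the time, the measured TCP pose, the force and the opening at its end, in the units of the state.
- observe(): the state, without advancing time (a new reading comes with each control period).
- camera(name): name is "scene" or "side" or "wrist"; returns a dict with "frame" (420x560x3 uint8, blue, green, red), "intrinsics" (3x3 intrinsics, pixels), "k1" (the pictures are not rectified: a ray, as slopes to the right and down, at radius r is drawn at 1 + k1 r^2 times it, then the intrinsics apply), "view" (4x4, takes a point from world to camera coordinates); the wrist camera has in their place "tool_from_camera" (4x4, takes a point from camera to tool coordinates, whose origin is the TCP and whose axes are the flange's). Camera axes: x right, y up, looking along -z (the intrinsics and any distortion apply to the point x, -y, -z); pixel columns grow to the right and rows downward; lengths in m; the calibration is good to about 2 mm. A picture is of the moment at which its call begins: read the wrist's pose just before it. There is no depth.
- finish_job(): hands the job in, once; it reports no verdict.
The state is a dict: "time_s": time; "q": joint angles; "joint_velocities": joint speeds; "joint_torque": joint torques, N m; "position": TCP position; "tcp_rot": TCP orientation; "force": force on the tool from outside, world axes, zero at the start; "torque": the same for the moment, N m; "grip_width": opening from 0.0 (shut) to 1.0 (fully open).
Only numpy, scipy, OpenCV 4.12 (cv2) and the standard library are available. Lean on these libraries where they do the work, as an engineer would, in place of code of your own. Each camera call takes 0.05 s, during which the arm holds its last target.

## Working session

There is one attempt and no reset: what is moved stays moved. The work goes in short steps, Python scripts to look and compute and a tool call to move; the robot and the scene stay as the last step left them, time stands still between calls to the robot, and variables do not carry over. Pictures are saved under pics/ and viewed, and the job is handed in when it is done.

Besides the shell and the picture viewer there is one more tool, called in YAML: its name, and indented under it one key for each argument. carry_out: Moves the arm, as the interface text tells. Its arguments: {"type":"object","properties":{"rows":{"type":"array"},"jaw":{"type":"number"}},"required":["rows"]}

```bash
mkdir -p pics; cat > h.py <<'E'
import numpy as np, cv2
from workcell import observe, camera, finish_job, tcp_to_tips
def save(n,c):
    cv2.imwrite(f'pics/{n}.png',c['frame'])
def mats(c,st=None):
    K=np.array(c['intrinsics']);k1=c['k1']
    if 'view' in c: V=np.array(c['view'])
    else:
        T=np.eye(4);T[:3,:3]=np.array(st['tcp_rot']);T[:3,3]=st['position']
        V=np.linalg.inv(T@np.array(c['tool_from_camera']))
    return K,k1,V
def ray(c,uv,st=None):
    K,k1,V=mats(c,st)
    d=cv2.undistortPoints(np.array([[uv]],float),K,np.array([k1,0,0,0.]))[0,0]
    W=np.linalg.inv(V); o=W[:3,3]; r=W[:3,:3]@np.array([d[0],-d[1],-1.]); return o,r
def onz(c,uv,z,st=None):
    o,r=ray(c,uv,st); return o+r*(z-o[2])/r[2]
def proj(c,p,st=None):
    K,k1,V=mats(c,st); q=V@np.append(p,1.)
    x=np.array([q[0],-q[1]])/-q[2]; x=x*(1+k1*(x@x)); return (K@np.append(x,1))[:2]
def tri(c1,u1,c2,u2):
    o1,r1=ray(c1,u1);o2,r2=ray(c2,u2)
    A=np.stack([r1,-r2],1);s=np.linalg.lstsq(A,o2-o1,rcond=None)[0]
    a=o1+r1*s[0];b=o2+r2*s[1];return (a+b)/2,np.linalg.norm(a-b)
E
python3 - <<'E'
from h import *
s=observe()
for k,v in s.items(): print(k,np.round(np.array(v),4).tolist())
print(tcp_to_tips)
for n in ['scene','side','wrist']:
    c=camera(n);save(n+'0',c);print(n,c['k1'],np.array(c['intrinsics']).round(1).tolist())
    print(np.array(c.get('view',c.get('tool_from_camera'))).round(3).tolist())
E
```

```text
time_s 0.0
q [-65.9756, 29.1263, -13.6071, 86.0097, 7.2004, 65.8272, -8.8685]
joint_velocities [0.0249, 0.0975, 0.1411, 0.0599, 0.1536, 0.0439, 0.0419]
joint_torque [0.0003, -62.0623, -2.1868, -24.9651, 0.0126, 0.0124, 0.0]
position [0.1929, 0.594, 0.2384]
tcp_rot [[-0.9512, 0.3087, -0.0005], [0.3087, 0.9512, -0.0017], [-0.0, -0.0018, -1.0]]
force [0.579, -0.0906, -0.6756]
torque [-0.0121, -0.0151, -0.033]
grip_width 1.0031
0.008
scene 0.018222986775580537 [[545.3, 0.0, 272.8], [0.0, 545.3, 207.9], [0.0, 0.0, 1.0]]
[[-0.003, 1.0, -0.012, 0.038], [-0.73, 0.006, 0.683, 0.34], [0.683, 0.011, 0.73, -1.594], [0.0, 0.0, 0.0, 1.0]]
side -0.04676373568892937 [[425.4, 0.0, 284.1], [0.0, 425.4, 213.6], [0.0, 0.0, 1.0]]
[[0.83, -0.557, -0.005, -0.473], [0.347, 0.51, 0.787, -0.269], [-0.436, -0.655, 0.617, -0.837], [0.0, 0.0, 0.0, 1.0]]
wrist -0.060938886178935864 [[307.9, 0.0, 275.6], [0.0, 307.9, 206.2], [0.0, 0.0, 1.0]]
[[-0.0, 0.964, 0.267, 0.066], [1.0, 0.0, 0.0, 0.001], [0.0, 0.267, -0.964, -0.135], [0.0, 0.0, 0.0, 1.0]]
```

View pics/scene0.png

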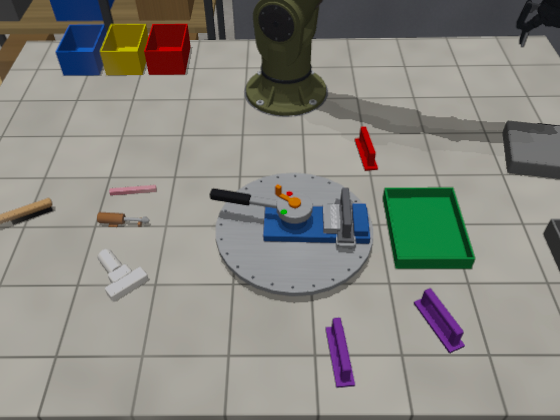

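View pics/side0.png

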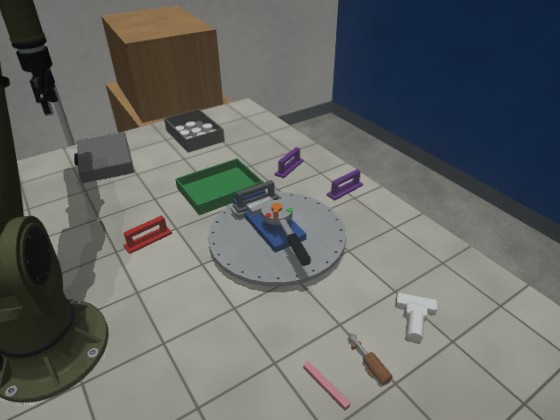

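View pics/wrist0.png

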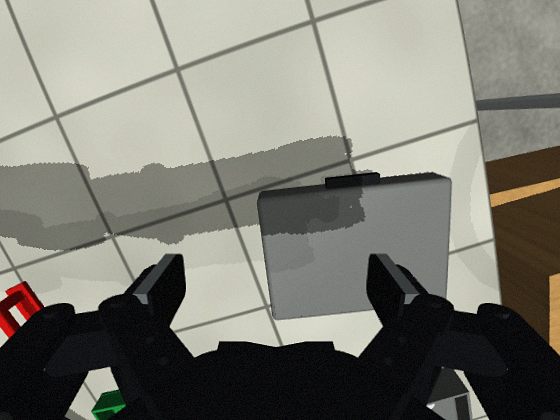

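The scene view shows the turntable (centre ≈ (295,231)), the vice to its right with the grey handle at (346,215), the grip at (230,197), the tray at (427,228), and the bystanders at left. I'll crop in on the vice for pixel-level measurement.

```bash
python3 - <<'E'
from h import *
a=cv2.imread('pics/scene0.png')[160:300,200:390]; b=cv2.imread('pics/side0.png')[165:285,195:355]
cv2.imwrite('pics/sceneZ.png',cv2.resize(a,None,fx=4.2,fy=4.2,interpolation=2)); cv2.imwrite('pics/sideZ.png',cv2.resize(b,None,fx=5,fy=5,interpolation=2))
for n in ['scene','side']:
    im=cv2.imread(f'pics/{n}0.png'); h=cv2.cvtColor(im,cv2.COLOR_BGR2HSV)
    for nm,lo,hi in [('orange',(7,170,150),(18,255,255)),('red',(0,170,120),(4,255,255)),('greendot',(50,200,180),(70,255,255)),('green',(50,120,50),(75,255,255)),('blue',(105,150,60),(125,255,255)),('black',(0,0,0),(180,255,40))]:
        m=cv2.inRange(h,lo,hi)
        N,l,s,ce=cv2.connectedComponentsWithStats(m)
        print(n,nm,[(s[i].tolist(),ce[i].round(1).tolist()) for i in range(1,N) if s[i][4]>12 and 180<s[i][0]<480 and s[i][1]>140][:8])
E
```

```text
scene orange [([276, 185, 5, 4, 14], [277.8, 186.3]), ([280, 194, 21, 12, 119], [291.2, 199.9])]
scene red [([287, 192, 6, 4, 19], [289.2, 193.3])]
scene greendot []
scene green [([383, 187, 92, 82, 6002], [426.4, 228.4]), ([280, 209, 7, 6, 29], [283.1, 211.4])]
scene blue [([353, 204, 17, 39, 556], [360.7, 223.1]), ([264, 207, 72, 36, 1608], [295.8, 228.1])]
scene black [([210, 189, 41, 16, 398], [230.0, 196.6])]
side orange [([272, 204, 9, 8, 50], [275.9, 207.0])]
side red []
side greendot []
side green [([287, 208, 5, 4, 16], [289.2, 209.7])]
side blue [([255, 219, 8, 4, 17], [258.4, 220.6])]
side black []
```

View pics/sceneZ.png

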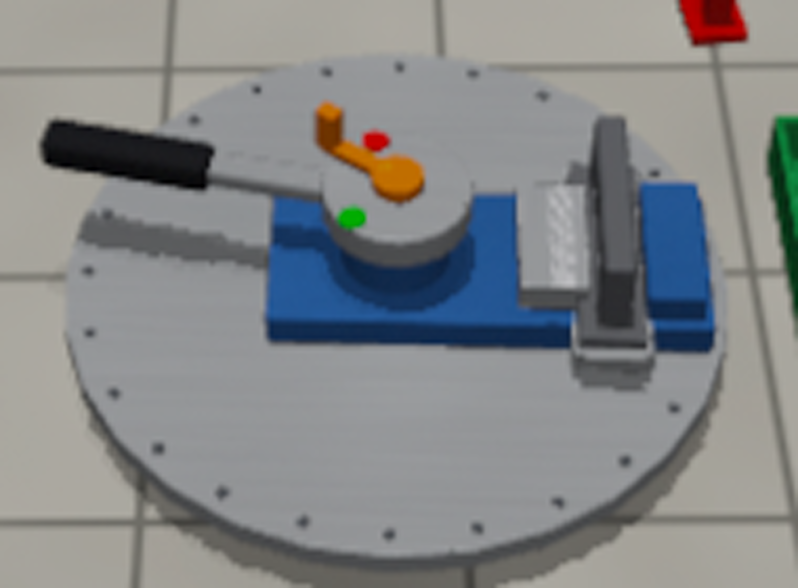

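View pics/sideZ.png

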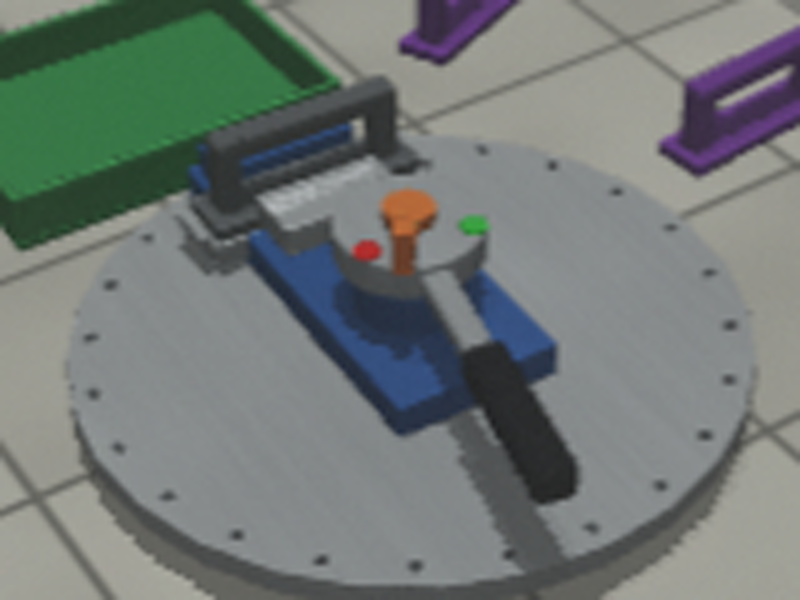

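```bash
cat > m0.py <<'E'
from h import *
S=camera('scene');D=camera('side')
def s(u,v): return ((u+.5)/4.2-.5+200,(v+.5)/4.2-.5+160)
def d(u,v): return ((u+.5)/5-.5+195,(v+.5)/5-.5+165)
P=lambda n,x: print(n,np.round(np.array(x)*1000,1).tolist())
P('hub S',onz(S,s(398,177),.115));P('hub D',onz(D,d(409,209),.115))
t,e=tri(S,s(398,177),D,d(409,209));P('hub tri',t);print(e)
P('tab top S',onz(S,s(329,107),.135));P('tab top D?',onz(D,d(404,228),.135))
P('red',onz(S,s(376,140),.107));P('green',onz(S,s(352,217),.107))
P('redD',onz(D,d(368,250),.107));P('greenD',onz(D,d(474,225),.107))
for n,u in dict(gripL=(48,146),gripR=(210,164)).items(): P(n,onz(S,s(*u),.096))
P('gripDnear',onz(D,d(556,485),.096));P('gripDfar',onz(D,d(485,358),.096))
# bow top at z=55+45+7=107
for n,u in dict(bowfarL=(596,118),bowfarR=(625,118),bownearL=(600,266),bownearR=(634,268)).items(): P(n,onz(S,s(*u),.107))
for n,u in dict(bowL=(208,140),bowR=(392,82),bowLn=(238,147)).items(): P(n,onz(D,d(*u),.107))
for n,u in dict(fjA=(642,185),fjB=(695,186),fjC=(707,300)).items(): P(n,onz(S,s(*u),.072))
# turntable bolts -> ellipse on z=.035
pts=[(400,67),(326,71),(257,89),(194,120),(473,73),(543,96),(655,173),(88,271),(90,332),(114,393),(158,448),(222,492),(304,521),(389,534),(477,527),(558,502),(625,461),(674,408)]
w=np.array([onz(S,s(*p),.035)[:2] for p in pts])
A=np.c_[2*w,np.ones(len(w))];x=np.linalg.lstsq(A,(w**2).sum(1),rcond=None)[0]
P('bolt circle c',x[:2]);print(np.sqrt(x[2]+x[:2]@x[:2]))
pts=[(483,150),(553,165),(616,189),(671,229),(709,272),(729,325),(729,379),(705,435),(660,485),(591,527),(510,553),(415,566),(321,560),(236,535),(168,496),(119,448),(94,394),(91,337),(111,285),(147,238)]
w=np.array([onz(D,d(*p),.035)[:2] for p in pts])
A=np.c_[2*w,np.ones(len(w))];x=np.linalg.lstsq(A,(w**2).sum(1),rcond=None)[0]
P('bolt circle c D',x[:2]);print(np.sqrt(x[2]+x[:2]@x[:2]))
for n,u in dict(a=(384,188),b=(456,188),c=(474,264),d=(391,268)).items(): P('tray'+n,onz(S,u,.035))
E
python3 m0.py
```

```text
hub S [556.4, 10.1, 115.0]
hub D [552.6, 6.2, 115.0]
hub tri [554.4, 9.8, 112.4]
0.0010575372273139336
tab top S [527.2, -23.7, 135.0]
tab top D? [528.8, -26.8, 135.0]
red [522.7, -0.1, 107.0]
green [575.7, -12.7, 107.0]
redD [524.9, -0.7, 107.0]
greenD [577.0, -12.9, 107.0]
gripL [514.8, -167.9, 96.0]
gripR [528.3, -84.4, 96.0]
gripDnear [512.4, -167.9, 96.0]
gripDfar [533.8, -84.7, 96.0]
bowfarL [507.9, 112.3, 107.0]
bowfarR [508.1, 127.0, 107.0]
bownearL [608.6, 105.9, 107.0]
bownearR [610.0, 122.0, 107.0]
bowL [506.0, 120.5, 107.0]
bowR [610.9, 112.3, 107.0]
bowLn [515.5, 106.6, 107.0]
fjA [522.0, 137.6, 72.0]
fjB [522.9, 164.8, 72.0]
fjC [600.4, 162.0, 72.0]
bolt circle c [552.8, 10.1]
0.1603581632006625
bolt circle c D [555.0, 10.5]
0.1600483371175691
traya [437.3, 222.3, 35.0]
trayb [438.9, 388.1, 35.0]
trayc [658.5, 375.0, 35.0]
trayd [667.9, 205.2, 35.0]
```

carry_out:
  rows:
    - {"linear": [34, -36, 0], "rot": [0, 0, -2.4]}
    - {"linear": [34, -36, 0], "rot": [0, 0, -2.4]}
    - {"linear": [34, -36, 0], "rot": [0, 0, -2.4]}
    - {"linear": [34, -36, 0], "rot": [0, 0, -2.4]}
    - {"linear": [34, -36, 0], "rot": [0, 0, -2.4]}
    - {"linear": [34, -36, 0], "rot": [0, 0, -2.4]}
    - {"linear": [34, -36, 0], "rot": [0, 0, -2.4]}
    - {"linear": [34, -36, 0], "rot": [0, 0, -2.4]}
  jaw: -1

```text
time_s: 1.05
position: [0.4661, 0.3048, 0.2395]
tcp_rot: [[-0.796, 0.606, 0.0], [0.606, 0.796, 0.0], [-0.0, 0.0, -1.0]]
force: [1.3, 0.8, 0.4]
grip_width: -0.001
```

carry_out:
  rows:
    - {"linear": [6, -44, 0], "rot": [0, 0, 0]}
    - {"linear": [6, -44, 0], "rot": [0, 0, 0]}
    - {"linear": [6, -44, 0], "rot": [0, 0, 0]}
    - {"linear": [6, -44, 0], "rot": [0, 0, 0]}
    - {"linear": [6, -44, 0], "rot": [0, 0, 0]}
    - {"linear": [6, -44, 0], "rot": [0, 0, 0]}
    - {"linear": [4, -47, 0], "rot": [0, 0, 0]}

```text
time_s: 1.75
position: [0.5051, -0.0059, 0.2394]
tcp_rot: [[-0.797, 0.604, 0.001], [0.604, 0.797, 0.0], [-0.0, 0.001, -1.0]]
force: [0.4, -0.6, -0.4]
grip_width: -0.0
```

```bash
python3 - <<'E'
from h import *
s=observe();print(s['position'],s['tcp_rot'],s['force'],s['q'],tcp_to_tips,s['time_s'])
c=camera('wrist');save('w1',c)
for p in [(.554,.010,.112),(.5284,-.0233,.135),(.5215,-.126,.106),(.5586,.117,.107)]: print(proj(c,p,s))
E
```

```text
[ 0.50507729 -0.00594272  0.23940136] [[-7.97197786e-01  6.03717998e-01  5.18692641e-04]
 [ 6.03718163e-01  7.97197791e-01  2.49302932e-04]
 [-2.62991960e-04  5.11887913e-04 -9.99999834e-01]] [ 0.4251579  -0.57985333 -0.38218967] [-2.14231896e+00  1.81847970e+01  6.94798713e-02  1.03810144e+02
 -4.11426369e-02  5.79748615e+01  5.08088376e+01] 0.008 1.75
[320.937661 230.926433]
[274.52744144 240.14305822]
[187.01684691 282.65385432]
[422.13066613 163.45906396]
```

View pics/w1.png

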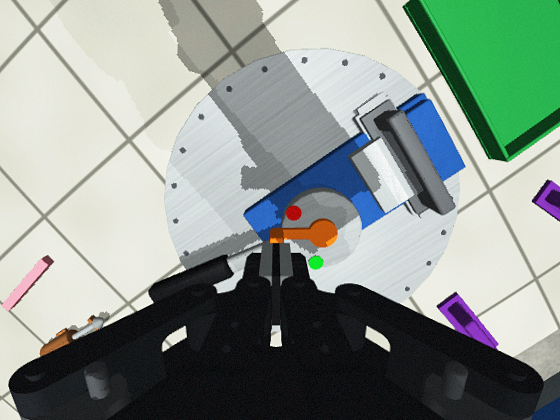

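carry_out:
  rows:
    - {"linear": [0, 0, -39], "rot": [0, 0, 0]}
    - {"linear": [0, 0, -39], "rot": [0, 0, 0]}
    - {"linear": [0, 0, -37], "rot": [0, 0, 0]}
    - {"linear": [0, 0, 0], "rot": [0, 0, 0]}

```text
time_s: 2.2
position: [0.502, -0.0044, 0.1206]
tcp_rot: [[-0.797, 0.604, -0.008], [0.604, 0.797, -0.0], [0.006, -0.005, -1.0]]
force: [-1.0, 0.9, 0.6]
grip_width: -0.0
```

```bash
python3 - <<'E'
from h import *
s=observe();print(s['position'],s['force'],s['time_s'])
for n in ['side','wrist']:
    c=camera(n);save(n[0]+'2',c)
    if n=='side': cv2.imwrite('pics/s2z.png',cv2.resize(c['frame'][150:270,195:355],None,fx=5,fy=5,interpolation=2))
E
```

```text
[ 0.5019781  -0.00437331  0.12057741] [-0.99086681  0.94747007  0.62571807] 2.2
```

View pics/s2z.png

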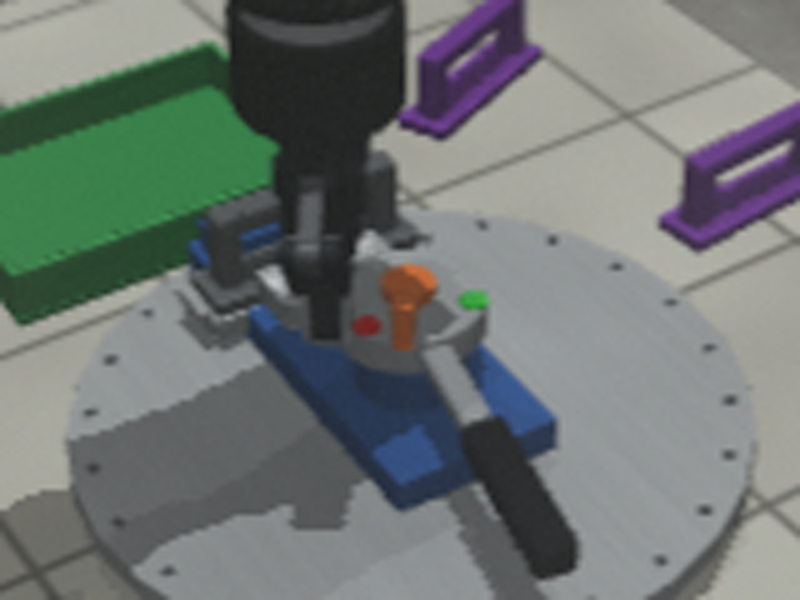

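View pics/w2.png

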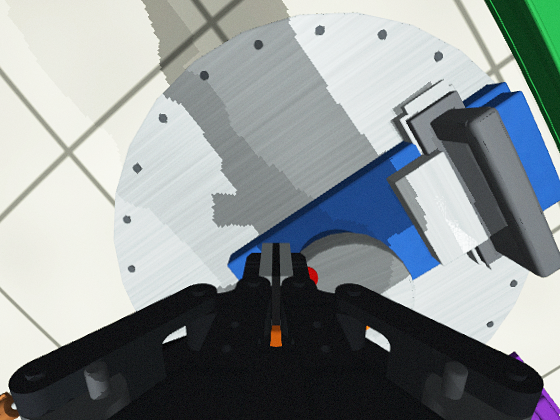

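carry_out:
  rows:
    - {"linear": [6, -4, 0], "rot": [0, 0, 0]}
    - {"linear": [6, -4, 0], "rot": [0, 0, 0]}
    - {"linear": [3, -4, 0], "rot": [0, 0, 6.2]}
    - {"linear": [3, -4, 0], "rot": [0, 0, 6.2]}
    - {"linear": [4, -3, 0], "rot": [0, 0, 6.2]}
    - {"linear": [4, -3, 0], "rot": [0, 0, 6.2]}

```text
time_s: 2.9
position: [0.5318, -0.0268, 0.1257]
tcp_rot: [[-0.978, 0.21, 0.002], [0.21, 0.978, 0.0], [-0.002, 0.0, -1.0]]
force: [-1.6, 3.3, 0.1]
grip_width: -0.002
```

```bash
python3 - <<'E'
from h import *
s=observe();print(s['position'],s['force'],s['time_s'])
for n in ['side','scene']:
    c=camera(n)
    if n=='side': a=cv2.resize(c['frame'][180:250,225:325],None,fx=4,fy=4,interpolation=2)
    else: b=cv2.resize(c['frame'][160:230,200:300],None,fx=4,fy=4,interpolation=2)
cv2.imwrite('pics/t3.png',np.hstack([a,b]))
E
```

```text
[ 0.53182651 -0.02677713  0.12566235] [-1.56505572  3.33382606  0.12687283] 2.9
```

View pics/t3.png

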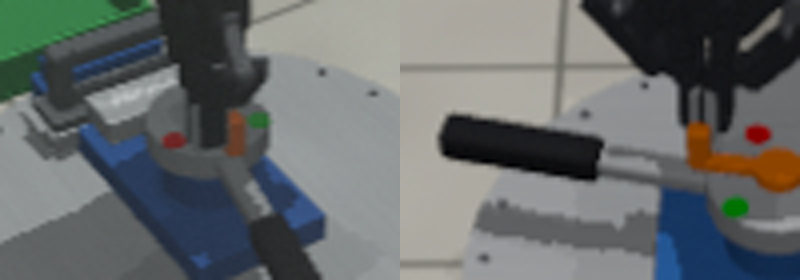

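carry_out:
  rows:
    - {"linear": [4, -2.5, -1], "rot": [0, 0, 6.2]}
    - {"linear": [4, -2, -1], "rot": [0, 0, 6.2]}
    - {"linear": [4, -1.5, 0], "rot": [0, 0, 6.2]}
    - {"linear": [4, -1, 0], "rot": [0, 0, 5]}

```text
time_s: 3.4
position: [0.5469, -0.0339, 0.123]
tcp_rot: [[-0.981, -0.195, -0.0], [-0.195, 0.981, -0.0], [0.0, -0.0, -1.0]]
force: [-2.5, 0.9, 1.2]
grip_width: -0.002
```

```bash
cat > look.py <<'E'
import sys
from h import *
s=observe();print(np.round(s['position'],4),np.round(s['force'],1),s['time_s'])
for n in ['side','scene']:
    c=camera(n)
    if n=='side': a=cv2.resize(c['frame'][180:250,225:325],None,fx=4,fy=4,interpolation=2)
    else: b=cv2.resize(c['frame'][160:230,220:320],None,fx=4,fy=4,interpolation=2)
cv2.imwrite(f'pics/{sys.argv[1]}.png',np.hstack([a,b]))
E
python3 look.py t4
```

```text
[ 0.5469 -0.0339  0.123 ] [-2.5  0.9  1.2] 3.4
```

View pics/t4.png

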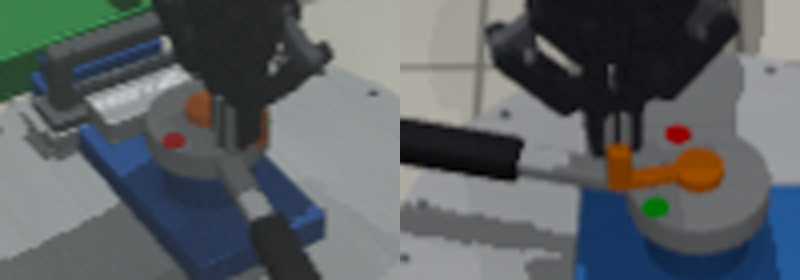

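```bash
python3 - <<'E'
from h import *
c=camera('scene')
p=onz(c,(275,197),.135);r=p[:2]-[.554,.010];print(p,np.hypot(*r),np.degrees(np.arctan2(r[0],-r[1])))
for u in [(248,197)]: 
  p=onz(c,u,.102);r=p[:2]-[.554,.010];print(p,np.degrees(np.arctan2(r[0],-r[1])))
E
```

```text
[ 0.56176186 -0.02985517  0.135     ] 0.04060394921635173 11.020504679177328
[ 0.52914326 -0.08755136  0.102     ] -14.295154284454954
```

carry_out:
  rows:
    - {"linear": [2, 0.3, 0], "rot": [0, 0, 0]}
    - {"linear": [0, 0, 0], "rot": [0, 0, 0]}

```text
time_s: 3.75
position: [0.5478, -0.0338, 0.1226]
tcp_rot: [[-0.982, -0.191, -0.002], [-0.191, 0.982, -0.001], [0.002, -0.001, -1.0]]
force: [-4.9, -0.6, 4.9]
grip_width: -0.001
```

carry_out:
  rows:
    - {"linear": [2, 0.3, 0], "rot": [0, 0, 0]}
    - {"linear": [0, 0, 0], "rot": [0, 0, 0]}

```text
time_s: 3.95
position: [0.5493, -0.0337, 0.1224]
tcp_rot: [[-0.982, -0.191, -0.003], [-0.191, 0.982, -0.001], [0.003, -0.001, -1.0]]
force: [-7.1, -2.4, 5.8]
grip_width: -0.001
```

```bash
python3 look.py t5
```

```text
[ 0.5493 -0.0337  0.1224] [-7.1 -2.4  5.8] 3.95
```

View pics/t5.png

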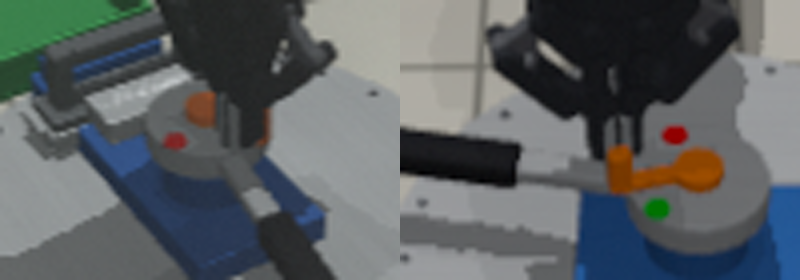

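carry_out:
  rows:
    - {"linear": [-10, 2, 0], "rot": [0, 0, 0]}
    - {"linear": [0, 0, 45], "rot": [0, 0, -8]}
    - {"linear": [-2, -15, 10], "rot": [0, 0, -8.5]}
    - {"linear": [-3, -16, 0], "rot": [0, 0, -8.5]}
    - {"linear": [-3, -16, 0], "rot": [0, 0, -8.5]}
    - {"linear": [-3, -16, 0], "rot": [0, 0, -8.5]}
    - {"linear": [-3, -16, 0], "rot": [0, 0, -8.5]}
    - {"linear": [-3, -16, 0], "rot": [0, 0, -8.5]}
  jaw: 0

```text
time_s: 4.85
position: [0.524, -0.1262, 0.1777]
tcp_rot: [[-0.666, 0.746, 0.002], [0.746, 0.666, -0.0], [-0.001, 0.001, -1.0]]
force: [0.6, 0.4, 0.4]
grip_width: 0.498
```

carry_out:
  rows:
    - {"linear": [0, 0, 0], "rot": [0, 0, -8.5]}
    - {"linear": [0, 0, 0], "rot": [0, 0, -8.5]}
    - {"linear": [0, 0, 0], "rot": [0, 0, -8.5]}
    - {"linear": [0, 0, 0], "rot": [0, 0, -8.5]}
    - {"linear": [0, 0, 0], "rot": [0, 0, -8.5]}
    - {"linear": [0, 0, 0], "rot": [0, 0, -8.5]}
    - {"linear": [0, 0, 0], "rot": [0, 0, -4]}

```text
time_s: 5.55
position: [0.5242, -0.1255, 0.1776]
tcp_rot: [[0.228, 0.974, 0.002], [0.974, -0.228, -0.0], [0.0, 0.002, -1.0]]
force: [0.2, -0.3, 0.2]
grip_width: 0.5
```

```bash
python3 - <<'E'
from h import *
s=observe();print(s['position'],np.degrees(np.arctan2(s['tcp_rot'][1][0],s['tcp_rot'][0][0])),s['force'],s['grip_width'],s['time_s'],np.round(s['q'],1))
c=camera('wrist');save('w6',c)
c=camera('scene');cv2.imwrite('pics/sc6.png',cv2.resize(c['frame'][150:250,190:340],None,fx=5,fy=5,interpolation=2))
E
```

```text
[ 0.52420425 -0.12549626  0.17760769] 76.79291070202221 [ 0.20458743 -0.25868643  0.23701603] 0.5004722160808242 5.55 [ -0.6  25.5  16.9 104.5  -9.3  51.2   7.3]
```

View pics/w6.png

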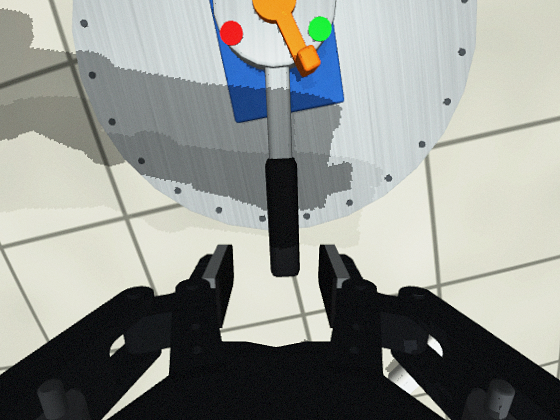

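View pics/sc6.png

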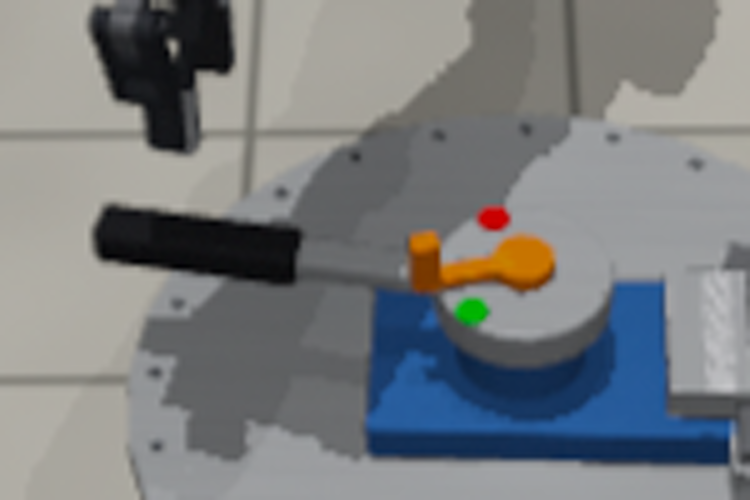

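```bash
cat > ang.py <<'E'
from h import *
def seg(w,pos,a):return 0
def wristang():
    s=observe();c=camera('wrist')
    for u,z in [((280,165),.106),((285,262),.106),((279,80),.102),((275,5),.112),((308,55),.135)]:
        p=onz(c,u,z,s);r=p[:2]-[.554,.010];print(u,p.round(4),np.hypot(*r).round(4),np.degrees(np.arctan2(r[0],-r[1])).round(2))
wristang()
E
python3 ang.py
```

```text
(280, 165) [ 0.5373 -0.0877  0.106 ] 0.0992 -9.72
(285, 262) [ 0.5252 -0.1581  0.106 ] 0.1706 -9.73
(279, 80) [ 0.5487 -0.0345  0.102 ] 0.0448 -6.81
(275, 5) [0.5553 0.0059 0.112 ] 0.0043 18.19
(308, 55) [ 0.5653 -0.0294  0.135 ] 0.041 16.06
```

carry_out:
  rows:
    - {"linear": [6, -2, -15], "rot": [0, 0, 3.5]}
    - {"linear": [0, 0, -40], "rot": [0, 0, 0]}
    - {"linear": [0, 0, -39], "rot": [0, 0, 0]}
    - {"linear": [0, 0, 0], "rot": [0, 0, 0]}

```text
time_s: 6.1
position: [0.5271, -0.1269, 0.0795]
tcp_rot: [[0.16, 0.987, -0.007], [0.987, -0.16, 0.002], [0.001, -0.008, -1.0]]
force: [-0.4, -0.2, 0.3]
grip_width: 0.498
```

carry_out:
  rows:
    - {"linear": [0, 0, 0], "rot": [0, 0, 0]}
    - {"linear": [0, 0, 0], "rot": [0, 0, 0]}
    - {"linear": [0, 0, 0], "rot": [0, 0, 0]}
  jaw: -0.36

```text
time_s: 6.4
position: [0.5311, -0.1283, 0.0852]
tcp_rot: [[0.161, 0.987, 0.003], [0.987, -0.161, -0.001], [-0.0, 0.003, -1.0]]
force: [0.5, -0.6, -0.4]
grip_width: 0.323
```

```bash
python3 - <<'E'
from h import *
c=camera('wrist');save('w7',c)
c=camera('side');cv2.imwrite('pics/s7.png',cv2.resize(c['frame'][150:270,215:365],None,fx=5,fy=5,interpolation=2))
E
```

```text
(no output)
```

View pics/w7.png

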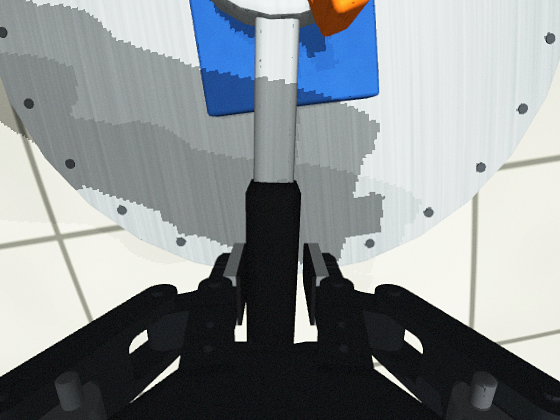

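View pics/s7.png

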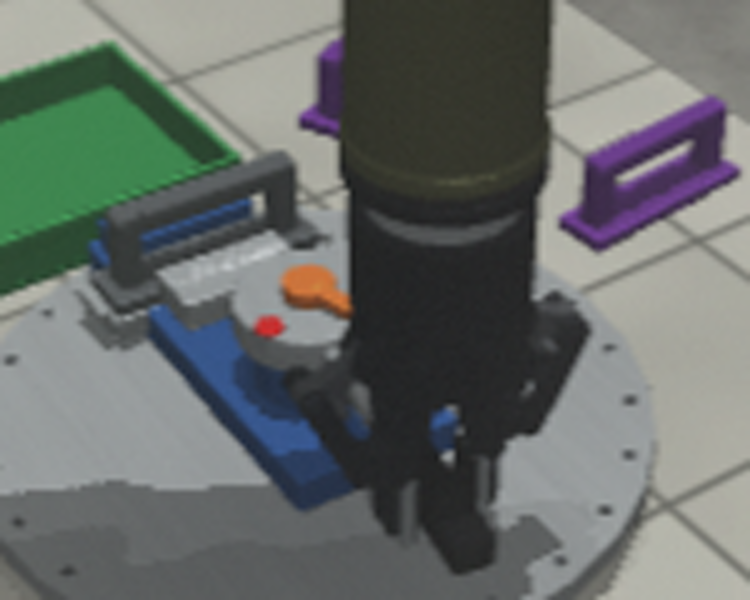

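carry_out:
  rows:
    - {"linear": [5.8, -0.8, 0], "rot": [0, 0, 2.4]}
    - {"linear": [5.8, -0.7, 0], "rot": [0, 0, 2.4]}
    - {"linear": [12.2, -0.5, 0], "rot": [0, 0, 5]}
    - {"linear": [12.2, 0.5, 0], "rot": [0, 0, 5]}

```text
time_s: 6.9
position: [0.5659, -0.1297, 0.0834]
tcp_rot: [[-0.101, 0.995, -0.001], [0.995, 0.101, 0.0], [0.0, -0.001, -1.0]]
force: [-5.5, 0.4, 3.2]
grip_width: 0.321
```

carry_out:
  rows:
    - {"linear": [12.1, 1.6, 0], "rot": [0, 0, 5]}
    - {"linear": [11.9, 2.7, 0], "rot": [0, 0, 5]}
    - {"linear": [11.7, 3.6, 0], "rot": [0, 0, 5]}
    - {"linear": [0, 0, 0], "rot": [0, 0, 0]}

```text
time_s: 7.3
position: [0.602, -0.1221, 0.0831]
tcp_rot: [[-0.354, 0.935, -0.001], [0.935, 0.354, -0.0], [-0.0, -0.001, -1.0]]
force: [-4.1, -0.8, 2.4]
grip_width: 0.322
```

carry_out:
  rows:
    - {"linear": [11.3, 4.7, 0], "rot": [0, 0, 5]}
    - {"linear": [8.8, 4.6, 0], "rot": [0, 0, 4]}
    - {"linear": [0, 0, 0], "rot": [0, 0, 0]}

```text
time_s: 7.6
position: [0.6217, -0.1133, 0.083]
tcp_rot: [[-0.493, 0.87, -0.001], [0.87, 0.493, -0.001], [-0.001, -0.001, -1.0]]
force: [-2.1, -3.0, 1.8]
grip_width: 0.322
```

```bash
cat > look2.py <<'E'
import sys
from h import *
s=observe();print(np.round(s['position'],4),np.round(s['force'],1),s['time_s'])
for n in ['side','scene']:
    c=camera(n)
    if n=='side': a=cv2.resize(c['frame'][180:280,215:355],None,fx=2.85,fy=4,interpolation=2)
    else: b=cv2.resize(c['frame'][160:260,260:380],None,fx=4,fy=4,interpolation=2)
a=a[:,:320]
cv2.imwrite(f'pics/{sys.argv[1]}.png',np.hstack([a,b]))
E
python3 look2.py t8
```

```text
[ 0.6217 -0.1133  0.083 ] [-2.1 -3.   1.8] 7.6
```

View pics/t8.png

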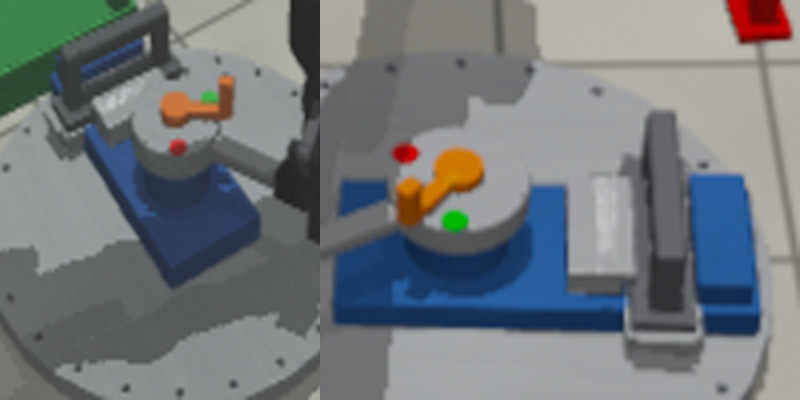

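carry_out:
  rows:
    - {"linear": [-11, -5.2, 0], "rot": [0, 0, -5]}
    - {"linear": [-13.6, -5.2, 0], "rot": [0, 0, -6]}
    - {"linear": [-14.2, -3.8, 0], "rot": [0, 0, -6]}
    - {"linear": [-14.5, -2.3, 0], "rot": [0, 0, -6]}
    - {"linear": [-14.6, -0.8, 0], "rot": [0, 0, -6]}
    - {"linear": [-14.6, 0.8, 0], "rot": [0, 0, -6]}

```text
time_s: 8.3
position: [0.5404, -0.1284, 0.0836]
tcp_rot: [[0.101, 0.995, 0.004], [0.995, -0.101, 0.0], [0.001, 0.004, -1.0]]
force: [1.9, 2.0, -0.8]
grip_width: 0.318
```

carry_out:
  rows:
    - {"linear": [-14.5, 2.3, 0], "rot": [0, 0, -6]}
    - {"linear": [-14.2, 3.8, 0], "rot": [0, 0, -6]}
    - {"linear": [-13.6, 5.2, 0], "rot": [0, 0, -6]}
    - {"linear": [-13.1, 6.7, 0], "rot": [0, 0, -6]}
    - {"linear": [0, 0, 0], "rot": [0, 0, 0]}

```text
time_s: 8.8
position: [0.4833, -0.1096, 0.0835]
tcp_rot: [[0.494, 0.87, 0.001], [0.87, -0.494, 0.001], [0.001, 0.0, -1.0]]
force: [0.2, 0.9, 0.6]
grip_width: 0.32
```

carry_out:
  rows:
    - {"linear": [-6.2, 3.9, 0], "rot": [0, 0, -3]}
    - {"linear": [-6.1, 4, 0], "rot": [0, 0, -3]}
    - {"linear": [0, 0, 0], "rot": [0, 0, 0]}

```text
time_s: 9.1
position: [0.4723, -0.1025, 0.0835]
tcp_rot: [[0.579, 0.816, 0.001], [0.816, -0.579, 0.0], [0.001, 0.001, -1.0]]
force: [-0.2, -0.0, 0.3]
grip_width: 0.317
```

```bash
python3 look2.py t9
```

```text
[ 0.4723 -0.1025  0.0835] [-0.2 -0.   0.3] 9.1
```

View pics/t9.png

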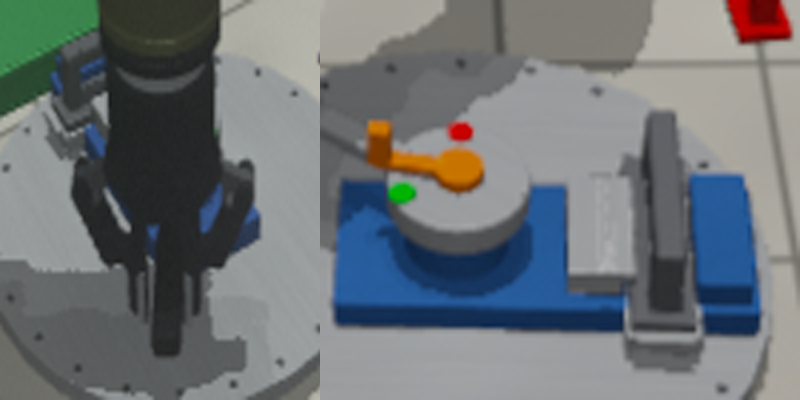

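carry_out:
  rows:
    - {"linear": [6.1, -4, 0], "rot": [0, 0, 3]}
    - {"linear": [6.2, -3.9, 0], "rot": [0, 0, 3]}
    - {"linear": [13.1, -6.7, 0], "rot": [0, 0, 6]}
    - {"linear": [13.6, -5.2, 0], "rot": [0, 0, 6]}
    - {"linear": [14.2, -3.8, 0], "rot": [0, 0, 6]}
    - {"linear": [14.5, -2.3, 0], "rot": [0, 0, 6]}

```text
time_s: 9.8
position: [0.5371, -0.1288, 0.0828]
tcp_rot: [[0.09, 0.996, -0.006], [0.996, -0.09, 0.002], [0.001, -0.006, -1.0]]
force: [-8.2, 3.0, 5.0]
grip_width: 0.322
```

carry_out:
  rows:
    - {"linear": [14.6, -0.8, 0], "rot": [0, 0, 6]}
    - {"linear": [14.6, 0.8, 0], "rot": [0, 0, 6]}
    - {"linear": [14.5, 2.3, 0], "rot": [0, 0, 6]}

```text
time_s: 10.1
position: [0.5807, -0.1275, 0.0828]
tcp_rot: [[-0.221, 0.975, -0.006], [0.975, 0.221, 0.0], [0.001, -0.006, -1.0]]
force: [-8.8, 0.8, 6.3]
grip_width: 0.321
```

carry_out:
  rows:
    - {"linear": [14.2, 3.8, 0], "rot": [0, 0, 6]}
    - {"linear": [13.6, 5.2, 0], "rot": [0, 0, 6]}
    - {"linear": [11, 5.2, 0], "rot": [0, 0, 5]}
    - {"linear": [0, 0, 0], "rot": [0, 0, 0]}

```text
time_s: 10.5
position: [0.6218, -0.1132, 0.0829]
tcp_rot: [[-0.496, 0.869, -0.002], [0.869, 0.496, -0.001], [0.0, -0.002, -1.0]]
force: [-2.7, -2.1, 2.3]
grip_width: 0.319
```

```bash
python3 look2.py t10
```

```text
[ 0.6218 -0.1132  0.0829] [-2.7 -2.1  2.3] 10.5
```

View pics/t10.png

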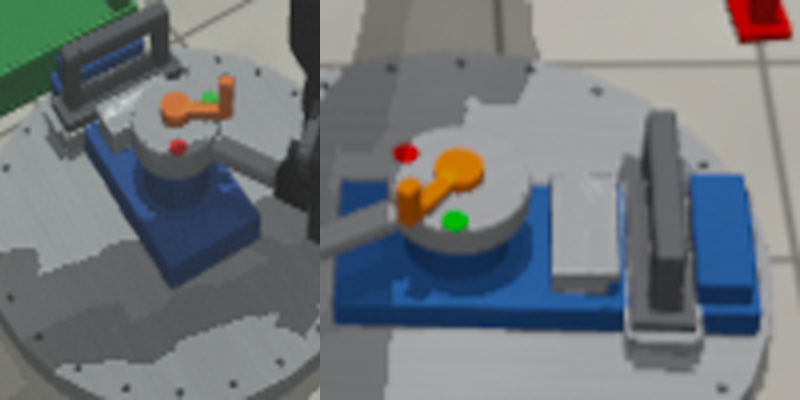

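```bash
cat > jaw.py <<'E'
from h import *
import sys
c=camera('scene');h=cv2.cvtColor(c['frame'],cv2.COLOR_BGR2HSV).astype(int)
# left edge of sliding jaw: saturation drop along rows
out=[]
for r in range(206,222,2):
    row=h[r,300:345,1].astype(float); i=np.where(row<90)[0]
    i=i[i>8][0]; a,b=row[i-1],row[i]; u=300+i-(90-b)/(a-b) if a!=b else 300+i
    p=onz(c,(u,r),.072)[:2]-[.554,.010]; th=np.radians(-2.6)
    out.append((-np.sin(th)*p[0]+np.cos(th)*p[1])*1000)
print(np.round(out,1),np.median(out))
E
python3 jaw.py; python3 - <<'E'
import re
s=open('jaw.py').read().replace("h=cv2.cvtColor(c['frame']","h=cv2.cvtColor(cv2.imread('pics/scene0.png')")
exec(s)
E
```

```text
[ 31.9  32.   32.   32.  201.9  37.7  50.1  50.1] 34.84060265674814
[208.5  32.   90.6  89.   88.8  37.   60.8  60.8] 74.81579517756606
```

```bash
python3 - <<'E'
from h import *
c=camera('scene')
for u in [(323,203.4),(321.75,203.4),(317.6,203.4)]: print(onz(c,u,.072)[1]*1000)
E
```

```text
73.86288587455851
71.15146719084595
62.14766565081437
```

carry_out:
  rows:
    - {"linear": [-11, -5.2, 0], "rot": [0, 0, -5]}
    - {"linear": [-13.6, -5.2, 0], "rot": [0, 0, -6]}
    - {"linear": [-14.2, -3.8, 0], "rot": [0, 0, -6]}
    - {"linear": [-14.5, -2.3, 0], "rot": [0, 0, -6]}
    - {"linear": [-14.6, -0.8, 0], "rot": [0, 0, -6]}
    - {"linear": [-14.6, 0.8, 0], "rot": [0, 0, -6]}

```text
time_s: 11.35
position: [0.5404, -0.1281, 0.0836]
tcp_rot: [[0.1, 0.995, 0.004], [0.995, -0.1, 0.0], [0.001, 0.003, -1.0]]
force: [2.6, 1.5, -1.3]
grip_width: 0.318
```

carry_out:
  rows:
    - {"linear": [-14.5, 2.3, 0], "rot": [0, 0, -6]}
    - {"linear": [-14.2, 3.8, 0], "rot": [0, 0, -6]}
    - {"linear": [-13.6, 5.2, 0], "rot": [0, 0, -6]}
    - {"linear": [-13.1, 6.7, 0], "rot": [0, 0, -6]}
    - {"linear": [0, 0, 0], "rot": [0, 0, 0]}

```text
time_s: 11.85
position: [0.4833, -0.1094, 0.0835]
tcp_rot: [[0.493, 0.87, 0.001], [0.87, -0.493, 0.001], [0.001, 0.0, -1.0]]
force: [0.7, 0.1, 0.4]
grip_width: 0.318
```

carry_out:
  rows:
    - {"linear": [-6.2, 3.9, 0], "rot": [0, 0, -3]}
    - {"linear": [-6.1, 4, 0], "rot": [0, 0, -3]}
    - {"linear": [0, 0, 0], "rot": [0, 0, 0]}

```text
time_s: 12.15
position: [0.4723, -0.1024, 0.0835]
tcp_rot: [[0.578, 0.816, 0.001], [0.816, -0.578, 0.0], [0.001, 0.001, -1.0]]
force: [-0.4, 0.0, 0.1]
grip_width: 0.319
```

carry_out:
  rows:
    - {"linear": [6.1, -4, 0], "rot": [0, 0, 3]}
    - {"linear": [6.2, -3.9, 0], "rot": [0, 0, 3]}
    - {"linear": [6.5, -3.5, 0], "rot": [0, 0, 3]}
    - {"linear": [6.6, -3.2, 0], "rot": [0, 0, 3]}

```text
time_s: 12.55
position: [0.4966, -0.1168, 0.0831]
tcp_rot: [[0.393, 0.92, -0.002], [0.92, -0.393, 0.002], [0.001, -0.003, -1.0]]
force: [-5.5, 4.1, 4.5]
grip_width: 0.318
```

carry_out:
  rows:
    - {"linear": [6.8, -2.7, 0], "rot": [0, 0, 3]}
    - {"linear": [6.8, -2.5, 0], "rot": [0, 0, 3]}

```text
time_s: 12.75
position: [0.5088, -0.1216, 0.0829]
tcp_rot: [[0.295, 0.956, -0.005], [0.956, -0.295, 0.003], [0.001, -0.006, -1.0]]
force: [-7.5, 4.8, 6.4]
grip_width: 0.324
```

carry_out:
  rows:
    - {"linear": [7, -2.1, 0], "rot": [0, 0, 3]}
    - {"linear": [7.2, -1.7, 0], "rot": [0, 0, 3]}

```text
time_s: 12.95
position: [0.5228, -0.1257, 0.0829]
tcp_rot: [[0.194, 0.981, -0.005], [0.981, -0.194, 0.002], [0.001, -0.006, -1.0]]
force: [-7.7, 3.1, 5.1]
grip_width: 0.317
```

carry_out:
  rows:
    - {"linear": [4.8, -0.9, 0], "rot": [0, 0, 2]}
    - {"linear": [2.4, -0.4, 0], "rot": [0, 0, 1]}

```text
time_s: 13.15
position: [0.5302, -0.1274, 0.0829]
tcp_rot: [[0.143, 0.99, -0.005], [0.99, -0.143, 0.002], [0.001, -0.005, -1.0]]
force: [-7.2, 1.0, 6.8]
grip_width: 0.316
```

```bash
python3 look2.py t11
```

```text
[ 0.5302 -0.1274  0.0829] [-7.2  1.   6.8] 13.15
```

View pics/t11.png

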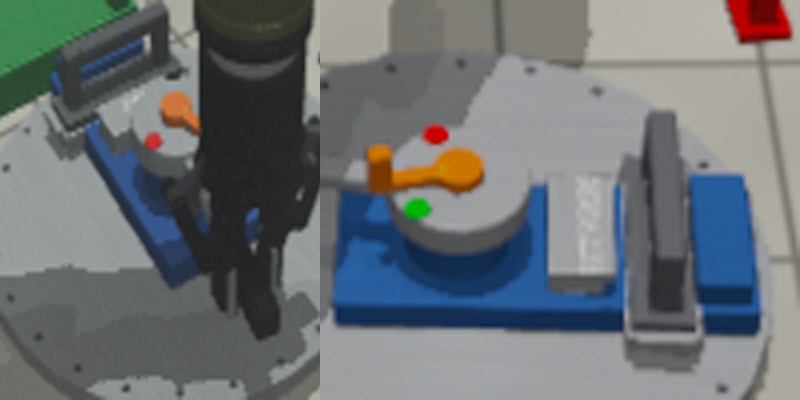

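carry_out:
  rows:
    - {"linear": [4.8, -0.6, 0], "rot": [0, 0, 2]}
    - {"linear": [4.9, -0.4, 0], "rot": [0, 0, 2]}

```text
time_s: 13.45
position: [0.5393, -0.1287, 0.0828]
tcp_rot: [[0.074, 0.997, -0.006], [0.997, -0.074, 0.001], [0.001, -0.006, -1.0]]
force: [-7.6, 1.1, 5.5]
grip_width: 0.321
```

carry_out:
  rows:
    - {"linear": [2.4, -0.2, 0], "rot": [0, 0, 1]}
    - {"linear": [2.4, -0.1, 0], "rot": [0, 0, 1]}

```text
time_s: 13.65
position: [0.5442, -0.1291, 0.0828]
tcp_rot: [[0.04, 0.999, -0.005], [0.999, -0.04, 0.001], [0.001, -0.005, -1.0]]
force: [-8.5, 1.2, 5.0]
grip_width: 0.318
```

carry_out:
  rows:
    - {"linear": [2.4, -0.1, 0], "rot": [0, 0, 1]}
    - {"linear": [1.2, 0, 0], "rot": [0, 0, 0.5]}

```text
time_s: 13.85
position: [0.5479, -0.1294, 0.0829]
tcp_rot: [[0.014, 1.0, -0.005], [1.0, -0.014, 0.001], [0.001, -0.005, -1.0]]
force: [-7.2, 0.7, 6.6]
grip_width: 0.324
```

carry_out:
  rows:
    - {"linear": [2.4, 0, 0], "rot": [0, 0, 1]}
    - {"linear": [1.2, 0, 0], "rot": [0, 0, 0.5]}

```text
time_s: 14.05
position: [0.5514, -0.1295, 0.0829]
tcp_rot: [[-0.012, 1.0, -0.005], [1.0, 0.012, 0.001], [0.001, -0.005, -1.0]]
force: [-7.9, -1.1, 4.9]
grip_width: 0.319
```

carry_out:
  rows:
    - {"linear": [2.4, 0, 0], "rot": [0, 0, 1]}
    - {"linear": [1.2, 0, 0], "rot": [0, 0, 0.5]}

```text
time_s: 14.25
position: [0.5549, -0.1296, 0.0829]
tcp_rot: [[-0.038, 0.999, -0.005], [0.999, 0.038, 0.001], [0.001, -0.005, -1.0]]
force: [-8.4, -0.1, 5.5]
grip_width: 0.319
```

carry_out:
  rows:
    - {"linear": [2.4, 0.1, 0], "rot": [0, 0, 1]}
    - {"linear": [1.2, 0, 0], "rot": [0, 0, 0.5]}

```text
time_s: 14.45
position: [0.5582, -0.1295, 0.0828]
tcp_rot: [[-0.064, 0.998, -0.006], [0.998, 0.064, 0.001], [0.001, -0.006, -1.0]]
force: [-8.6, 0.4, 6.4]
grip_width: 0.322
```

```bash
python3 look2.py t12
```

```text
[ 0.5582 -0.1295  0.0828] [-8.6  0.4  6.4] 14.45
```

View pics/t12.png

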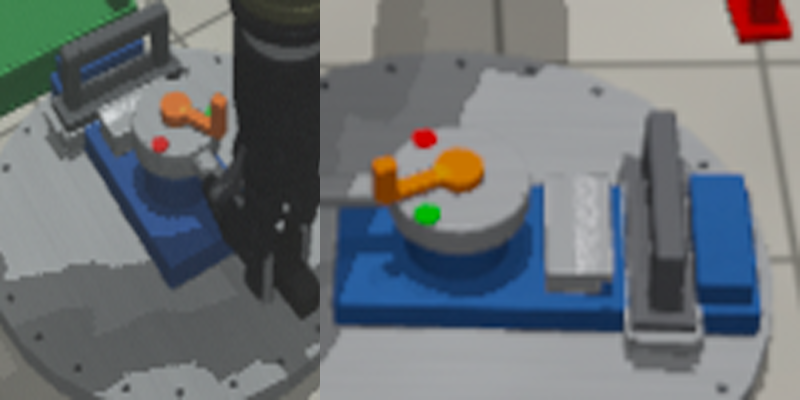

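carry_out:
  rows:
    - {"linear": [2.4, 0.1, 0], "rot": [0, 0, 1]}
    - {"linear": [1.2, 0.1, 0], "rot": [0, 0, 0.5]}

```text
time_s: 14.75
position: [0.5614, -0.1294, 0.0828]
tcp_rot: [[-0.09, 0.996, -0.007], [0.996, 0.09, 0.001], [0.001, -0.007, -1.0]]
force: [-10.4, -0.4, 7.2]
grip_width: 0.319
```

carry_out:
  rows:
    - {"linear": [2.4, 0.1, 0], "rot": [0, 0, 1]}
    - {"linear": [1.2, 0.1, 0], "rot": [0, 0, 0.5]}

```text
time_s: 14.95
position: [0.5645, -0.1291, 0.0828]
tcp_rot: [[-0.116, 0.993, -0.008], [0.993, 0.116, 0.001], [0.002, -0.007, -1.0]]
force: [-12.0, -0.2, 8.8]
grip_width: 0.321
```

carry_out:
  rows:
    - {"linear": [2.4, 0.1, 0], "rot": [0, 0, 1]}
    - {"linear": [1.2, 0.1, 0], "rot": [0, 0, 0.5]}

```text
time_s: 15.15
position: [0.5676, -0.1289, 0.0827]
tcp_rot: [[-0.142, 0.99, -0.009], [0.99, 0.142, 0.001], [0.002, -0.008, -1.0]]
force: [-13.2, 0.8, 9.5]
grip_width: 0.32
```

```bash
python3 look2.py t13
```

```text
[ 0.5676 -0.1289  0.0827] [-13.2   0.8   9.5] 15.15
```

View pics/t13.png

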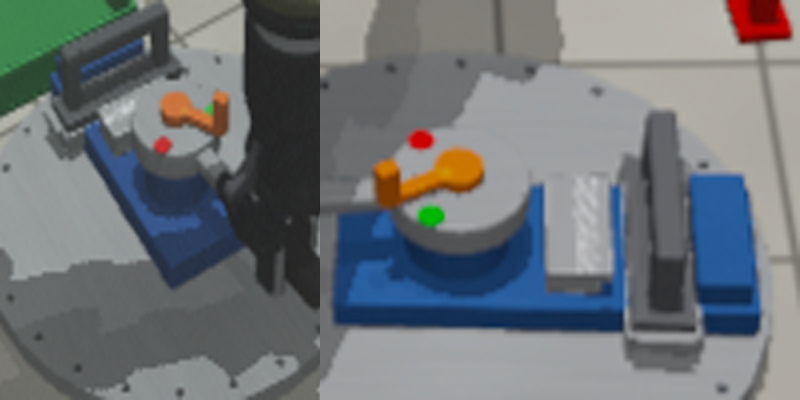

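carry_out:
  rows:
    - {"linear": [-7, 0.5, 0], "rot": [0, 0, 0]}
    - {"linear": [0, 0, 0], "rot": [0, 0, 0]}
    - {"linear": [0, 0, 0], "rot": [0, 0, 0]}
  jaw: 0.1

```text
time_s: 15.55
position: [0.5619, -0.1276, 0.0821]
tcp_rot: [[-0.142, 0.99, -0.006], [0.99, 0.142, 0.002], [0.002, -0.006, -1.0]]
force: [-7.8, 1.9, -0.9]
grip_width: 0.55
```

carry_out:
  rows:
    - {"linear": [0, 0, 30], "rot": [0, 0, 0]}
    - {"linear": [0, 0, 45], "rot": [0, 0, 0]}
    - {"linear": [0, 0, 45], "rot": [0, 0, 8]}
    - {"linear": [5, 15, 37], "rot": [0, 0, 8]}
    - {"linear": [8, 40, 0], "rot": [0, 0, 8]}
    - {"linear": [8, 40, 0], "rot": [0, 0, 8]}
    - {"linear": [8, 40, 0], "rot": [0, 0, 8]}
    - {"linear": [8, 40, 0], "rot": [0, 0, 8]}

```text
time_s: 16.35
position: [0.6025, 0.0483, 0.2407]
tcp_rot: [[-0.834, 0.552, 0.001], [0.552, 0.834, -0.0], [-0.001, 0.001, -1.0]]
force: [0.0, -1.2, 0.3]
grip_width: 0.547
```

carry_out:
  rows:
    - {"linear": [10, 40, 0], "rot": [0, 0, 8]}
    - {"linear": [12, 32, 0], "rot": [0, 0, 8]}
    - {"linear": [0, 0, 0], "rot": [0, 0, 8]}
    - {"linear": [0, 0, 0], "rot": [0, 0, 7]}

```text
time_s: 16.75
position: [0.6243, 0.1207, 0.24]
tcp_rot: [[-0.999, 0.041, 0.0], [0.041, 0.999, 0.0], [-0.0, 0.0, -1.0]]
force: [-0.6, -1.6, 0.6]
grip_width: 0.553
```

```bash
python3 - <<'E'
from h import *
s=observe();print(s['position'],np.degrees(np.arctan2(s['tcp_rot'][1][0],s['tcp_rot'][0][0])),s['force'],s['time_s'])
c=camera('wrist');save('w14',c)
th=np.radians(-2.7)
R=np.array([[np.cos(th),-np.sin(th)],[np.sin(th),np.cos(th)]])
im=c['frame'].copy()
for x,y in [(-53,100),(53,100),(53,116),(-53,116)]:
    p=np.append(R@np.array([x,y])/1000+[.554,.010],.107);print(proj(c,p,s))
c=camera('scene');save('sc14',c);cv2.imwrite('pics/sc14z.png',cv2.resize(c['frame'][150:250,270:420],None,fx=5,fy=5,interpolation=2))
E
```

```text
[0.62433533 0.12066185 0.24002311] 177.65934226549825 [-0.58517175 -1.5501207   0.57499962] 16.75
[258.75014752  55.35898869]
[259.56307171 184.20165181]
[277.61099755 184.3026342 ]
[278.58905882  55.45619219]
```

View pics/w14.png

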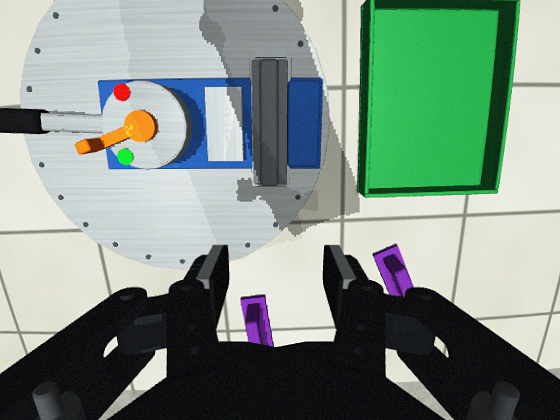

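View pics/sc14z.png

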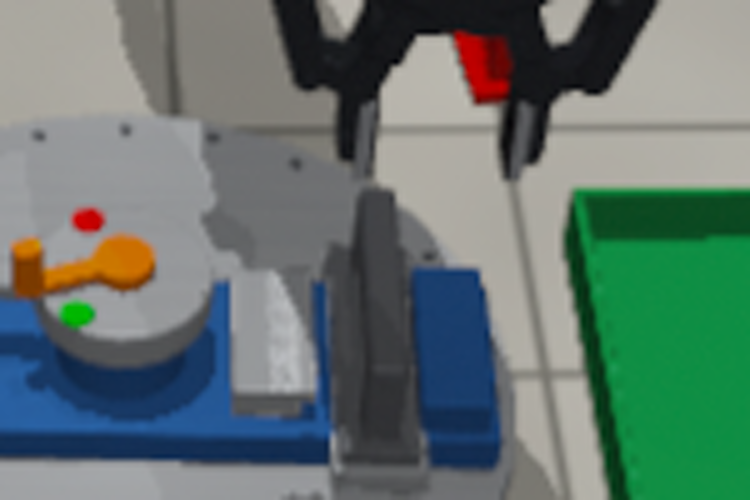

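```bash
python3 - <<'E'
from h import *
im=cv2.imread('pics/w14.png')
cv2.imwrite('pics/w14z.png',cv2.resize(im[40:200,200:330],None,fx=3.7,fy=3.7,interpolation=2))
s=observe();c=camera('wrist')
m=cv2.inRange(cv2.cvtColor(im,cv2.COLOR_BGR2HSV),(50,120,30),(80,255,255))
ct=max(cv2.findContours(m,0,2)[0],key=cv2.contourArea)
ap=cv2.approxPolyDP(ct,4,True)[:,0];print(ap.tolist())
for u in ap: print(u,onz(c,u.astype(float),.035,s).round(3)[:2],onz(c,u.astype(float),0,s).round(3)[:2])
E
```

```text
[[366, 0], [361, 12], [357, 191], [366, 197], [497, 192], [519, 0]]
[366   0] [0.444 0.218] [0.432 0.228]
[361  12] [0.455 0.213] [0.444 0.223]
[357 191] [0.639 0.211] [0.647 0.22 ]
[366 197] [0.646 0.222] [0.655 0.232]
[497 192] [0.647 0.378] [0.657 0.404]
[519   0] [0.443 0.38 ] [0.432 0.407]
```

View pics/w14z.png

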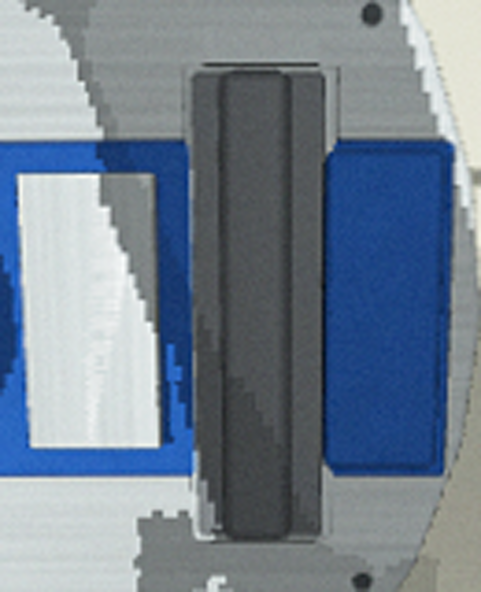

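carry_out:
  rows:
    - {"linear": [-40, -2, 0], "rot": [0, 0, 0]}
    - {"linear": [-24, -0.7, 0], "rot": [0, 0, -0.4]}
    - {"linear": [0, 0, -40], "rot": [0, 0, 0]}
    - {"linear": [0, 0, -40], "rot": [0, 0, 0]}
    - {"linear": [0, 0, -30], "rot": [0, 0, 0]}
    - {"linear": [0, 0, 0], "rot": [0, 0, 0]}

```text
time_s: 17.5
position: [0.5575, 0.1153, 0.1269]
tcp_rot: [[-0.998, 0.062, -0.007], [0.062, 0.998, -0.002], [0.006, -0.002, -1.0]]
force: [0.4, -1.4, -0.3]
grip_width: 0.548
```

carry_out:
  rows:
    - {"linear": [0, 0, -20], "rot": [0, 0, 0]}
    - {"linear": [0, 0, -20], "rot": [0, 0, 0]}
    - {"linear": [0, 0, 0], "rot": [0, 0, 0]}
    - {"linear": [0, 0, 0], "rot": [0, 0, 0]}

```text
time_s: 17.9
position: [0.5605, 0.1164, 0.0917]
tcp_rot: [[-0.998, 0.06, 0.001], [0.06, 0.998, 0.0], [-0.001, 0.0, -1.0]]
force: [0.6, 0.2, 0.8]
grip_width: 0.55
```

```bash
python3 - <<'E'
from h import *
s=observe();print(s['position'],s['force'],s['time_s'])
c=camera('wrist');save('w15',c)
c=camera('side');cv2.imwrite('pics/s15.png',cv2.resize(c['frame'][130:250,185:335],None,fx=5,fy=5,interpolation=2))
E
```

```text
[0.56047285 0.11642396 0.09167986] [0.57151627 0.19474597 0.83257092] 17.9
```

View pics/w15.png

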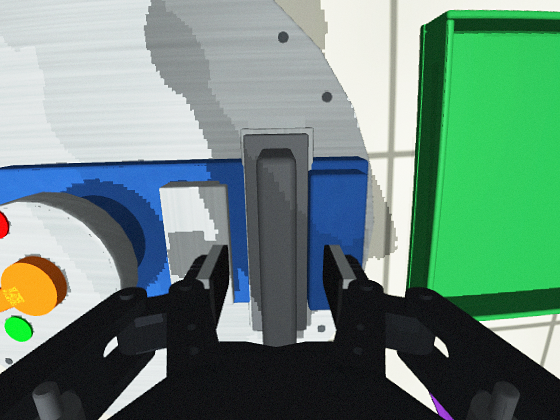

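View pics/s15.png

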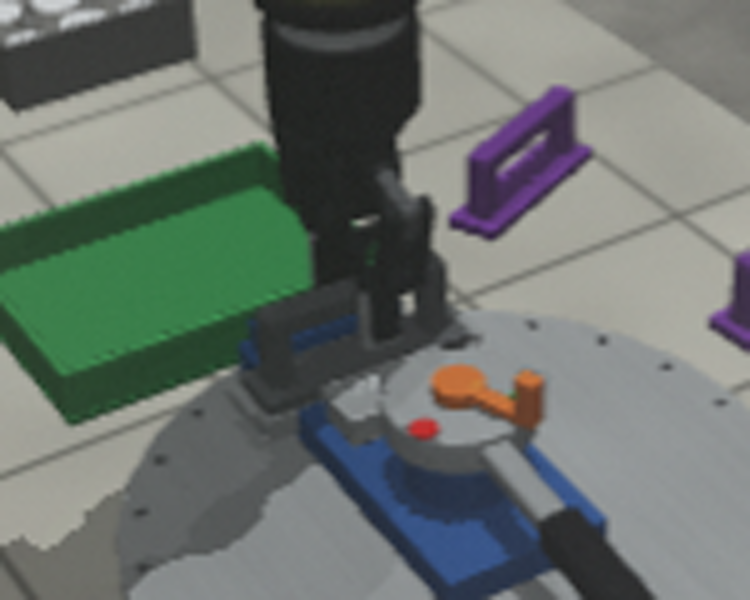

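carry_out:
  rows:
    - {"linear": [0, 0.5, -1], "rot": [0, 0, 0.5]}
    - {"linear": [0, 0, 0], "rot": [0, 0, 0]}
    - {"linear": [0, 0, 0], "rot": [0, 0, 0]}
    - {"linear": [0, 0, 0], "rot": [0, 0, 0]}
    - {"linear": [0, 0, 0], "rot": [0, 0, 0]}
    - {"linear": [0, 0, 0], "rot": [0, 0, 0]}
  jaw: -1

```text
time_s: 18.6
position: [0.56, 0.1171, 0.0901]
tcp_rot: [[-0.999, 0.05, 0.001], [0.05, 0.999, 0.0], [-0.001, 0.0, -1.0]]
force: [-1.1, -0.4, 5.2]
grip_width: 0.173
```

carry_out:
  rows:
    - {"linear": [0, 0, 4], "rot": [0, 0, 0]}
    - {"linear": [0, 0, 8], "rot": [0, 0, 0]}
    - {"linear": [0, 0, 15], "rot": [0, 0, 0]}
    - {"linear": [0, 0, 20], "rot": [0, 0, 0]}
    - {"linear": [0, 0, 20], "rot": [0, 0, 0]}
    - {"linear": [0, 0, 0], "rot": [0, 0, 0]}

```text
time_s: 19.2
position: [0.5611, 0.1173, 0.1591]
tcp_rot: [[-0.999, 0.05, 0.005], [0.05, 0.999, 0.001], [-0.005, 0.001, -1.0]]
force: [-0.6, -0.0, -1.2]
grip_width: 0.176
```

```bash
python3 - <<'E'
from h import *
s=observe();print(s['position'],s['force'],s['time_s'])
c=camera('wrist');save('w16',c)
c=camera('side');cv2.imwrite('pics/s16.png',cv2.resize(c['frame'][110:250,170:345],None,fx=4.2,fy=4.2,interpolation=2))
E
```

```text
[0.56111587 0.11726089 0.15913029] [-0.61951045 -0.0454671  -1.22555895] 19.2
```

View pics/w16.png

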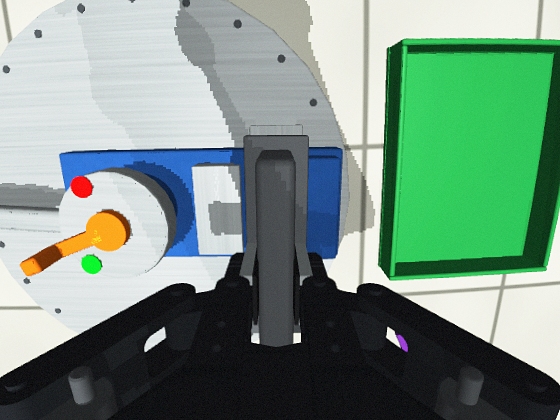

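View pics/s16.png

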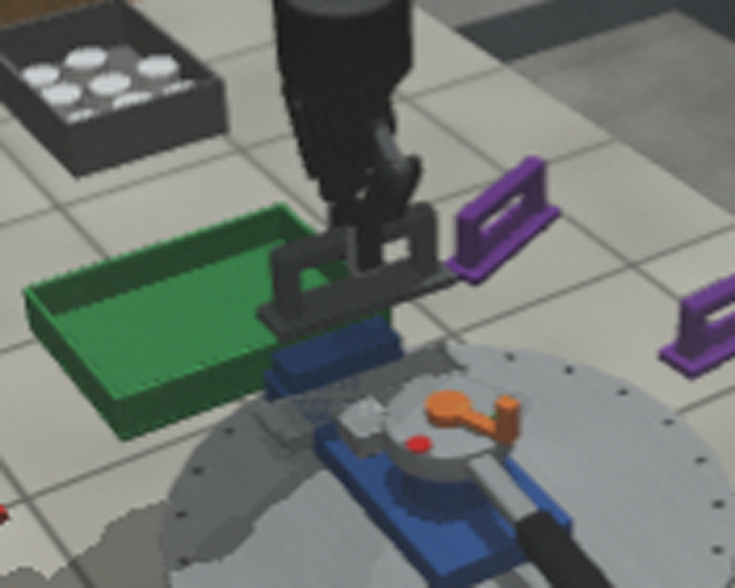

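```bash
python3 - <<'E'
from h import *
s=observe();c=camera('wrist')
im=c['frame']
cv2.imwrite('pics/w17z.png',cv2.resize(im[20:300,370:560],None,fx=2.1,fy=2.1,interpolation=2))
S=camera('scene')
cv2.imwrite('pics/sc17z.png',cv2.resize(S['frame'][175:280,370:485],None,fx=5.5,fy=5.5,interpolation=2))
E
```

```text
(no output)
```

View pics/w17z.png

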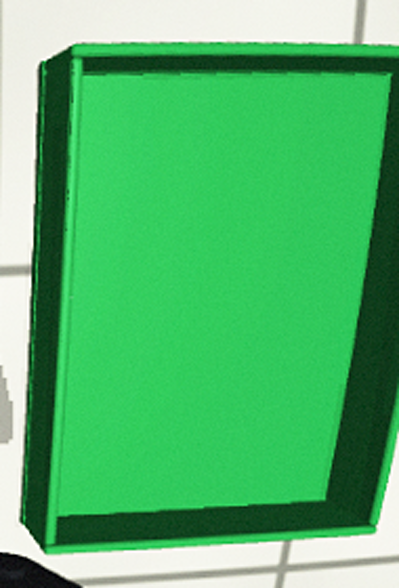

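View pics/sc17z.png

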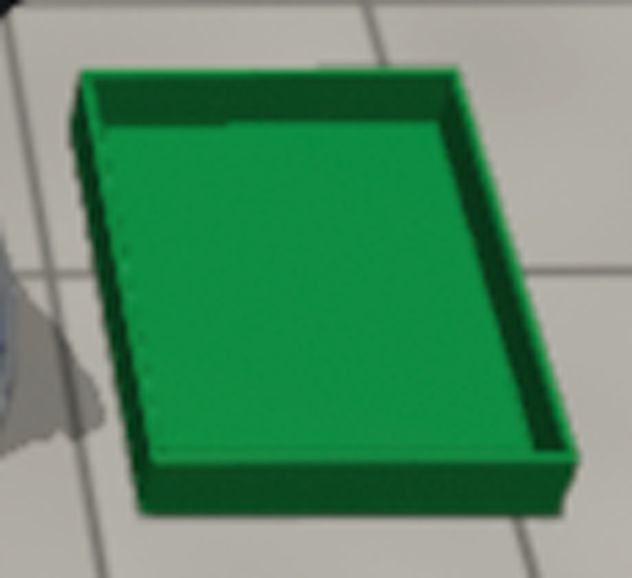

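```bash
python3 - <<'E'
from h import *
s=observe();c=camera('wrist');S=camera('scene')
f=lambda u:((u[0]+.5)/2.1-.5+370,(u[1]+.5)/2.1-.5+20)
g=lambda u:((u[0]+.5)/5.5-.5+370,(u[1]+.5)/5.5-.5+175)
print([onz(c,f(u),.035,s).round(4)[:2].tolist() for u in [(74,44),(47,550),(375,530)]])
q=[onz(S,g(u),.035).round(4)[:2] for u in [(82,72),(458,69),(578,460),(148,463)]]
print(q,np.mean(q,0)); print(S['view'] is not None, s['position'])
E
```

```text
[[0.4364, 0.2229], [0.642, 0.2219], [0.6432, 0.3783]]
[array([0.4363, 0.2236]), array([0.436 , 0.3815]), array([0.6436, 0.38  ]), array([0.6443, 0.2199])] [0.54005 0.30125]
True [0.55900369 0.11661406 0.15541937]
```

carry_out:
  rows:
    - {"linear": [-2, 20, 0], "rot": [0, 0, 0]}
    - {"linear": [-4, 30, 0], "rot": [0, 0, 1]}
    - {"linear": [-4, 40, 0], "rot": [0, 0, 1]}
    - {"linear": [-4, 40, 0], "rot": [0, 0, 1]}
    - {"linear": [-4, 34, 0], "rot": [0, 0, 0]}
    - {"linear": [-2, 20, 0], "rot": [0, 0, 0]}
    - {"linear": [0, 0, 0], "rot": [0, 0, 0]}

```text
time_s: 20.2
position: [0.5377, 0.3054, 0.1553]
tcp_rot: [[-1.0, -0.008, -0.002], [-0.008, 1.0, 0.002], [0.002, 0.002, -1.0]]
force: [0.2, -0.1, -0.9]
grip_width: 0.17
```

carry_out:
  rows:
    - {"linear": [0, 0, -20], "rot": [0, 0, 0]}
    - {"linear": [0, 0, -30], "rot": [0, 0, 0]}
    - {"linear": [0, 0, -30], "rot": [0, 0, 0]}
    - {"linear": [0, 0, -20], "rot": [0, 0, 0]}
    - {"linear": [0, 0, 0], "rot": [0, 0, 0]}

```text
time_s: 20.7
position: [0.538, 0.2984, 0.0528]
tcp_rot: [[-1.0, -0.001, -0.006], [-0.001, 1.0, -0.004], [0.006, -0.004, -1.0]]
force: [0.3, -0.2, -1.7]
grip_width: 0.177
```

```bash
python3 - <<'E'
from h import *
s=observe();print(s['position'],s['force'],s['time_s'])
c=camera('wrist');save('w18',c)
c=camera('scene');cv2.imwrite('pics/sc18.png',cv2.resize(c['frame'][120:280,330:500],None,fx=3.7,fy=3.7,interpolation=2))
E
```

```text
[0.53796049 0.29843319 0.05284659] [ 0.28588604 -0.1930247  -1.68485164] 20.7
```

View pics/sc18.png

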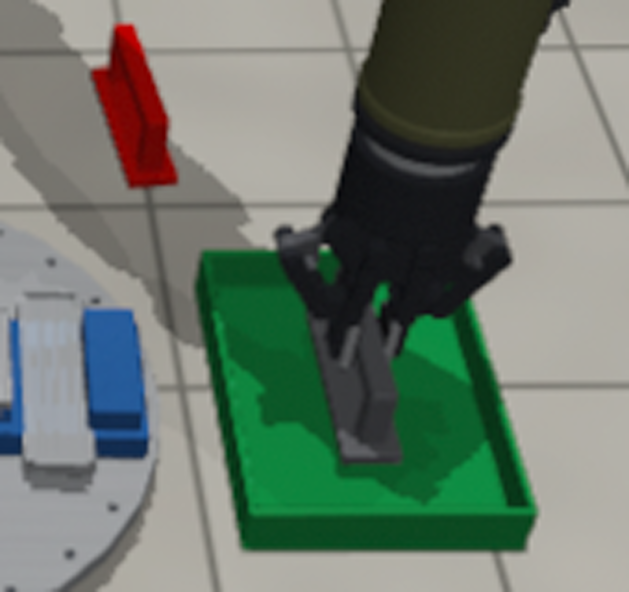

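carry_out:
  rows:
    - {"linear": [0, 0, -4], "rot": [0, 0, 0]}
    - {"linear": [0, 0, -4], "rot": [0, 0, 0]}
    - {"linear": [0, 0, -2], "rot": [0, 0, 0]}
    - {"linear": [0, 0, 0], "rot": [0, 0, 0]}

```text
time_s: 21.2
position: [0.5396, 0.3008, 0.0463]
tcp_rot: [[-1.0, -0.002, 0.0], [-0.002, 1.0, -0.0], [-0.0, -0.0, -1.0]]
force: [-0.4, -0.2, -0.1]
grip_width: 0.174
```

carry_out:
  rows:
    - {"linear": [0, 0, -2], "rot": [0, 0, 0]}
    - {"linear": [0, 0, -2], "rot": [0, 0, 0]}
    - {"linear": [0, 0, 0], "rot": [0, 0, 0]}

```text
time_s: 21.5
position: [0.5395, 0.3008, 0.042]
tcp_rot: [[-1.0, -0.002, -0.0], [-0.002, 1.0, -0.0], [0.0, -0.0, -1.0]]
force: [-0.6, -0.0, -1.8]
grip_width: 0.173
```

carry_out:
  rows:
    - {"linear": [0, 0, -1], "rot": [0, 0, 0]}
    - {"linear": [0, 0, -1], "rot": [0, 0, 0]}
    - {"linear": [0, 0, 0], "rot": [0, 0, 0]}

```text
time_s: 21.8
position: [0.5396, 0.3009, 0.0403]
tcp_rot: [[-1.0, -0.002, 0.0], [-0.002, 1.0, 0.0], [-0.0, 0.0, -1.0]]
force: [-0.2, -0.6, -0.8]
grip_width: 0.177
```

carry_out:
  rows:
    - {"linear": [0, 0, -1], "rot": [0, 0, 0]}
    - {"linear": [0, 0, 0], "rot": [0, 0, 0]}

```text
time_s: 22.0
position: [0.5396, 0.3011, 0.0401]
tcp_rot: [[-1.0, -0.002, 0.0], [-0.002, 1.0, 0.0], [-0.0, 0.0, -1.0]]
force: [-2.0, -0.2, 5.1]
grip_width: 0.175
```

carry_out:
  rows:
    - {"linear": [0, 0, -0.7], "rot": [0, 0, 0]}
    - {"linear": [0, 0, 0], "rot": [0, 0, 0]}

```text
time_s: 22.2
position: [0.5397, 0.3012, 0.04]
tcp_rot: [[-1.0, -0.002, 0.001], [-0.002, 1.0, 0.0], [-0.001, 0.0, -1.0]]
force: [-3.1, -1.0, 10.5]
grip_width: 0.178
```

carry_out:
  rows:
    - {"linear": [0, 0, 1], "rot": [0, 0, 0]}
    - {"linear": [0, 0, 0], "rot": [0, 0, 0]}

```text
time_s: 22.4
position: [0.5398, 0.3011, 0.0401]
tcp_rot: [[-1.0, -0.002, 0.001], [-0.002, 1.0, 0.0], [-0.001, 0.0, -1.0]]
force: [-2.6, -0.6, 5.7]
grip_width: 0.169
```

carry_out:
  rows:
    - {"linear": [0, 0, 0], "rot": [0, 0, 0]}
    - {"linear": [0, 0, 0], "rot": [0, 0, 0]}
    - {"linear": [0, 0, 0], "rot": [0, 0, 0]}
  jaw: 0

```text
time_s: 22.7
position: [0.5396, 0.3008, 0.0393]
tcp_rot: [[-1.0, -0.002, -0.0], [-0.002, 1.0, -0.0], [0.0, -0.0, -1.0]]
force: [0.1, 0.7, 0.0]
grip_width: 0.503
```

carry_out:
  rows:
    - {"linear": [0, 0, 10], "rot": [0, 0, 0]}
    - {"linear": [0, 0, 30], "rot": [0, 0, 0]}
    - {"linear": [0, 0, 45], "rot": [0, 0, 0]}
    - {"linear": [0, 0, 45], "rot": [0, 0, 0]}
    - {"linear": [-20, 0, 45], "rot": [0, 0, 0]}
    - {"linear": [-30, 20, 20], "rot": [0, 0, 0]}
    - {"linear": [0, 0, 0], "rot": [0, 0, 0]}

```text
time_s: 23.4
position: [0.4867, 0.3256, 0.2396]
tcp_rot: [[-1.0, -0.008, 0.004], [-0.008, 1.0, 0.007], [-0.004, 0.007, -1.0]]
force: [-0.2, 0.8, -0.4]
grip_width: 0.5
```

```bash
python3 - <<'E'
from h import *
s=observe();print(s['position'],s['force'],s['time_s'])
c=camera('side');save('s20',c)
c=camera('scene');save('sc20',c)
E
```

```text
[0.48668565 0.32559459 0.2395823 ] [-0.23221216  0.80162092 -0.37531016] 23.4
```

View pics/s20.png

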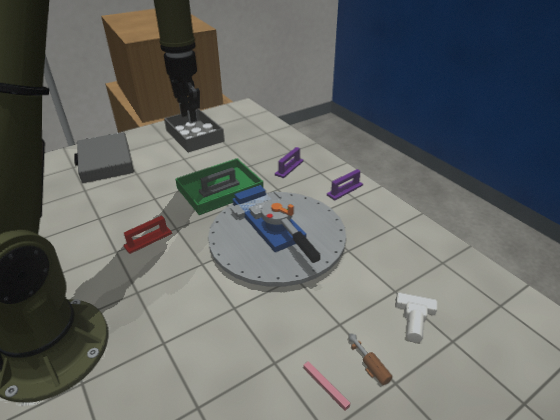

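View pics/sc20.png

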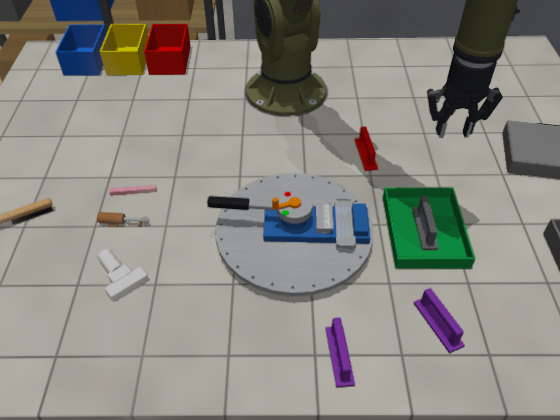

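The side view shows the handle upright in the tray at (218,182). The scene view shows it at (427,222) and the bystanders where they were. The lever is on the green side at (276,203) and the gripper is clear.

```bash
python3 -c "
from h import *
a=cv2.imread('pics/scene0.png');b=cv2.imread('pics/sc20.png')
print('bystander region diff',cv2.absdiff(a,b)[170:300,90:165].max(), [int(cv2.absdiff(a,b)[170:300,90:165].mean())])
print(finish_job(), observe()['time_s'])"
```

```text
bystander region diff 5 [3]
the job is handed in; nothing more can be done
the job is handed in; nothing more can be done
```

The door handle is lying in the green tray, back plate down and released. I handed the job in at about 23.5 s of the 72 s allowed.

- **Lever:** I pushed the orange lever over to the green-dot side until it met its stop. At about 7 N the ratchet handle started to drag slightly. The pictures put the lever about 0.45 rad from the handle, close to the +0.42 stop.
- **Vice:** Three anticlockwise swings opened the jaw. It stopped moving in the pictures at about 15 mm while the push rose from about 8 to 13 N, so I took that as fully open and pushed no further.
- **Placing:** I gripped the door handle by the bow, lifted it clear, moved it to the middle of the tray and lowered it until it touched (up to about 10 N). I then let go and drew the gripper well away.

In the last pictures the door handle stands upright in the tray, the lever is on the green side, and nothing touches the gripper (force about 1 N, which is noise). The countersink, polishing stick and vacuum nozzle have not moved: that part of the picture matches the first one to within image noise. The jaw opening was read from pixels only, so it is good to about 1 mm. No check failed. The handing-in itself reported no verdict.

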